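Load the wax cake into the thread waxer

ROBOT

A 6-joint arm with a two-finger parallel gripper is mounted at the origin on a cart in front of the work surface, level with it; the furniture and walls round the work are solid. World frame = base frame: x ahead of the robot, y to its left, z up, the work surface at z = 0. Lengths are in m, angles in rad, forces in N, time in s.
With the tool pointing down it reaches from about 0.3 to 0.875 m from the base axis. Payload 6.4 kg.
Tool frame: the origin (TCP) lies between the finger pads; the fingertips stand 25 mm ahead of it and the grasp point (between the pads) lies 6 mm ahead of it; z points along the fingers, y is the line along which they close (so a half turn about z gives the same grasp; the last joint's range is limited). The gripper opens to 85 mm and grips with 20 to 120 N. Pads are 22 mm wide; open, the fingers measure 114 mm over their backs; the gripper's body (76 mm by 85 mm) begins 54 mm behind the grasp point. The pads swing forward as they close: fully open they stand 13 mm farther back than shut.
Start: joints at [0.998, 0.181, 1.607, -0, 1.354, -0.206], TCP at [0.206, 0.537, 0.256] pointing down, gripper open.
Joint ranges: [-2.99, 2.99], [-0.89, 2.07], [0.3, 2.58], [-1.14, 4.28], [0, 2.63], [-3.12, 3.12]. Speed limits (rad/s): [2.57, 2.57, 3.01, 3.14, 3.14, 3.14].

INTERFACE

Orientations are given as a unit quaternion [w, x, y, z].
In Python, from bench import ctrl gives the robot as it stands.
- The arm moves only by the tool servo_tool, never from a script. Its argument "series" is text: rows parted by semicolons, each of 7 numbers parted by spaces: the gripper command: -1 is fully open, 1 is shut, values between are in proportion, then the shift along the tool's x, y, z in m, then the turn, a rotation vector about the tool's x, y, z in degrees. A call has 1 to 12 rows; each row is the pose to reach, as a shift and turn from the pose commanded when the call began, along the tool's axes at that moment; what a row does not reach only later rows make up. A row lasts 1/12 s, in which the tool goes at most 41.7 mm and 7.16 degrees, less where a joint would pass 70% of its speed; a pose out of reach is approached as far as the arm can. A call with a gripper value outside its range is refused whole. The fingers move at their own pace and stop on an object; the grip force is fixed at half the most. Time passes only in rows, so rows that repeat a pose let the fingers close. It gives the time, the measured TCP pose, the force, the opening and the grip force at its end, in the units of the state.
- ctrl.get_obs(): the state, without advancing time (a new reading comes with each control period).
- ctrl.camera(name): name is "scene" or "top" or "wrist"; returns a dict with "img" (420x560x3 uint8, red, green, blue), "z_map" (420x560 float32, m along the optical axis (not along the pixel's ray), 0 where there is no reading), "fovy" (degrees; the focal length in pixels is half the picture's height over the tangent of half this angle, whatever the lens; pixels are square), "cx", "cy" (the principal point, pixels), "k1" (the pictures are not rectified: a ray, as slopes to the right and down, at radius r is drawn at 1 + k1 r^2 times it, then the intrinsics apply), "extrinsics" (4x4, takes a point from camera to world coordinates); the wrist camera has in their place "T_tool_cam" (4x4, takes a point from camera to tool coordinates, whose origin is the TCP and whose axes are the flange's). Camera axes: x right, y down, z forward; pixel columns grow to the right and rows downward; lengths in m; the calibration is good to about 2 mm. A picture is of the moment at which its call begins: read the wrist's pose just before it.
- ctrl.hand_in(): hands the job in; it is judged then, once.
The state is a dict: "time_s": time; "q": joint angles; "dq": joint speeds; "joint_efforts": joint torques, N m; "eef_pos": TCP position; "eef_rot": TCP orientation; "wrist_force": force on the tool from outside, world axes, zero at the start; "torque": the same for the moment, N m; "opening": opening from 0.0 (shut) to 1.0 (fully open); "grasp_force": force on a finger pad.
Only numpy, scipy, OpenCV 4.12 (cv2) and the standard library are available. Lean on these libraries where they do the work, as an engineer would, in place of code of your own. Each camera call takes 0.05 s, during which the arm holds its last target. There are 200 camera calls.

TASK

Load the round cake of beeswax into the thread waxer on the bench: line it up with the mouth by pushing, press the thumb plate down with one fingertip so that the spring-closed flap stands open, and while you hold it there push the cake along the channel under the flap with the other fingertip until it is fully home against the back stop; then let the flap spring down onto it. Only push the cake along the bench, do not pick it up or tip it, and leave the thread spools and the bone folder where they are.

Things in the scene. Friction and masses are not known exactly. Their poses are not given: they have to be found in the camera images.
- wax: The part to load: a plain round cake of beeswax, 58 mm diameter, 19 mm thick, about 50 g, lying flat on the bench in front of the waxer's mouth, up to 5 cm to either side of its centre line. Origin: centre of its underside, on the bench; z is up. Its yaw means nothing.
- waxer: Thread waxer: small folded sheet-steel frame screwed to the bench, does not move. Origin on the bench where the middle of the fully home cake lies; x points along the channel into the waxer (the push direction), y to the left, z up. No floor: the cake slides on the bench. Screwed feet 2.5 mm thick reach out to y = -53 and +53 mm.
- mouth (a point): Centre of the flared mouth on the bench: waxer x = -90, y = 0 mm. The two upright side rails are 18 mm high; inner faces at y = -30.5 and +30.5 mm, straight from x = -70 to +33 mm; from x = -70 to -90 mm they flare out to about y = -44 and +44 mm, so a cake up to 10 mm off the centre line is led in.
- seat (a point): Where the centre of the cake's underside lies when it is fully home: same point and axes as the waxer's origin.
- back_stop (a point): Middle of the face of the back stop, waxer x = 29 mm, y = 0, z = 7.5 mm; the stop is 15 mm high. A thin wire eye for the thread, 33 mm high, stands behind it.
- hinge (a point): Point on the flap's hinge axis, which runs along the waxer's x on top of the left rail at y = +39, z = 22 mm; this point is at x = 0. Axes as the waxer's.
- flap (a joint): Angle of the spring-closed flap (rad): 0 = closed on the empty channel, drooping 0.24 below level and blocking the cake, which cannot push it open; grows as it opens, hard stop at 0.75. It rests on a loaded cake at about 0.21 and is clear of it above 0.27. Opened by pressing the thumb plate down: 3 N starts it, about 7 N holds it at 0.65; let go, it closes by itself.
- flap_edge (a point): Front corner of the flap's free edge. The flap is a flat plate 2.5 mm thick, from the hinge 64 mm to the right across the channel, waxer x = -15 to +22 mm. This point is 64 mm from the hinge axis at x = -15 mm; about 7 mm above the bench when closed, about 50 mm at 0.7 rad.
- thumb_plate (a point): On top of the thumb plate, 30 mm left of the hinge axis, waxer x = -70 mm; 29 mm high at rest. The plate, one piece with the flap, is 38 mm wide from the hinge out to the left (sloping up 0.20 rad at rest), 130 mm long, x = -108 to +22 mm: a fingertip can slide along it while holding it down. With both fingertips 12 to 15 mm over the bench it is held well open, short of its stop.
- tan_spool: Bystander: standing wooden spool of tan thread, 46 mm diameter, 52 mm high, to the right of the waxer. Origin: centre of its underside.
- black_spool: Bystander: standing wooden spool of black thread, 40 mm diameter, 45 mm high, to the right of the waxer, nearer the robot. Origin: centre of its underside.
- folder: Bystander: flat pale bone folder, 157 mm long, 22 mm wide, 4 mm thick, lying to the left of the waxer. Origin: centre of its underside; its length is along its y.
There are look-alikes about, which are no part of the job. There is more than one size of the wax; the job needs the largest. Of the things that look like the waxer, the middle-sized one is meant.

How it is judged:
By the outcome, as a careful person would: the job done as asked, in the order asked, and still so for the second after the job is handed in, with the robot touching nothing.
It also fails if it takes over 51 s, if anything falls off the work surface, if the arm or the gripper's body presses on something with over 40 N, if the wrist force passes 120 N, or if a joint passes its speed limit or range.

## Working session

There is one attempt and no reset: what is moved stays moved. The work goes in short steps, Python scripts to look and compute and a tool call to move; the robot and the scene stay as the last step left them, time stands still between calls to the robot, and variables do not carry over. Pictures are saved under pics/ and viewed, at most 10 in all, crops included, and the job is handed in when it is done.

Besides the shell and the picture viewer there is one more tool, called after "Emit:" as name(argument=value, ...), one argument or row to a line, values as JSON. servo_tool: Moves the arm, as the interface text tells. Its arguments: {"type":"object","properties":{"series":{"type":"string"}},"required":["series"]}

```bash
mkdir -p pics
cat > h.py <<'E'
import numpy as np, cv2
from bench import ctrl
def rays(c):
    H,W=c["z_map"].shape; f=H/2/np.tan(np.radians(c["fovy"])/2)
    u,v=np.meshgrid(np.arange(W),np.arange(H)); x=(u-c["cx"])/f; y=(v-c["cy"])/f
    a,b=x.copy(),y.copy()
    for _ in range(15):
        s=1+c["k1"]*(a*a+b*b); a,b=x/s,y/s
    return a,b
def cloud(c,T=None):
    a,b=rays(c); z=c["z_map"]; T=c["extrinsics"] if T is None else T
    P=np.stack([a*z,b*z,z],-1)@T[:3,:3].T+T[:3,3]
    P[z<=0]=np.nan; return P
E
python3 - <<'E'
from h import *
for n in("top","scene"):
    c=ctrl.camera(n); cv2.imwrite(f"pics/{n}0.png",c["img"][:,:,::-1]); np.savez(f"{n}0.npz",**c)
o=ctrl.get_obs(); print(o)
E
```

```text
{'time_s': 0.1, 'q': array([ 9.97682727e-01,  1.81472831e-01,  1.60787744e+00,  3.22875892e-05,
        1.35383462e+00, -2.06297723e-01]), 'dq': array([ 1.06272934e-03, -1.40845234e-03, -1.15383741e-03, -1.94720846e-06,
       -2.69461494e-03,  3.75586375e-04]), 'joint_efforts': array([ 3.07265154e-04, -4.45874226e+01, -3.52244353e+01, -4.03304412e-04,
        4.07006228e-03, -5.73274761e-07]), 'eef_pos': array([0.20594442, 0.5363703 , 0.25548558]), 'eef_rot': array([-3.17038094e-04,  1.82384777e-01,  9.83226911e-01, -7.30435687e-04]), 'wrist_force': array([ 0.51602335,  0.04570521, -0.67148129]), 'torque': array([ 0.04205196, -0.03096588,  0.02013334]), 'grasp_force': 0.0, 'opening': 1.0024591917324501}
```

View pics/top0.png

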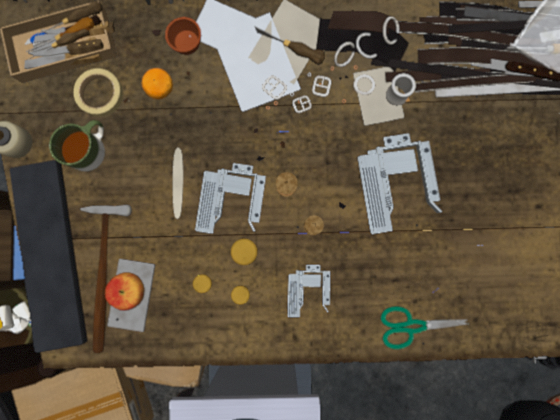

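View pics/scene0.png

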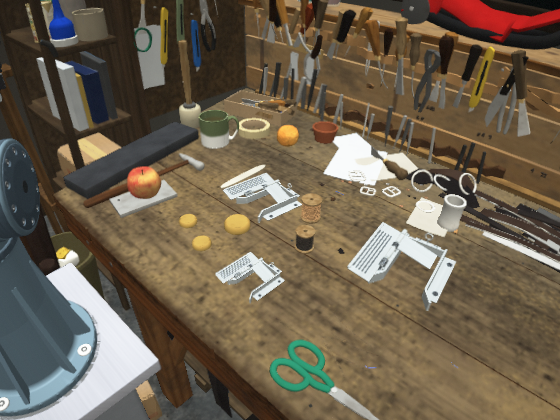

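The top view shows the middle waxer at about (230,198) with its mouth toward the robot. The largest cake is at (244,251), the spools at (287,183) and (314,225), and the folder at (178,183). Next I'll measure them.

Run:
```python
from h import *
c=dict(np.load("top0.npz")); P=cloud(c); img=c["img"]
for n,(u,v) in dict(wax=(244,251),frame=(230,198),tan=(287,183),black=(314,225),folder=(178,183),w2=(202,284)).items(): print(n,P[v,u].round(4))
hsv=cv2.cvtColor(img,cv2.COLOR_RGB2HSV)
m=((hsv[...,1]>150)&(hsv[...,2]>120)).astype(np.uint8)
n,l,s,ce=cv2.connectedComponentsWithStats(m)
for i in range(1,n):
    if s[i,4]>100 and 180<ce[i][0]<270 and 230<ce[i][1]<310:
        Q=P[l==i]; print(ce[i].round(1),s[i,4],np.nanmedian(Q,0).round(4),np.nanmin(Q,0).round(4),np.nanmax(Q,0).round(4))
print(c["extrinsics"].round(3), c["fovy"])
# zoomed crop with height
crop=img[150:270,165:335]; cv2.imwrite("pics/crop.png",cv2.resize(crop[:,:,::-1],None,fx=4.7,fy=4.7,interpolation=cv2.INTER_CUBIC))
z=P[150:270,165:335,2]; 
Q=P[160:240,190:272].reshape(-1,3); Q=Q[Q[:,2]>0.010]
print(len(Q), np.histogram(Q[:,2],bins=np.arange(.01,.06,.003)))
print(np.nanmedian(P[240:330,130:180,2]))
```

```text
wax [ 0.4631 -0.0059  0.0151]
frame [ 0.5798  0.0241 -0.003 ]
tan [ 0.6038 -0.1011  0.0399]
black [ 0.5141 -0.1557  0.0336]
folder [0.6153 0.1374 0.0013]
w2 [0.395  0.0854 0.0121]
[243.4 251.4] 545 [ 0.4626 -0.0043  0.0168] [ 0.4353 -0.0316  0.0088] [0.489  0.0224 0.0238]
[201.6 283.4] 276 [0.3968 0.0859 0.0114] [0.3776 0.0685 0.0046] [0.4162 0.1052 0.0185]
[239.7 294.8] 274 [0.3703 0.0049 0.0116] [ 0.3506 -0.0143  0.0062] [0.3892 0.0241 0.0169]
[[-0.023 -0.996  0.084  0.455]
 [-1.     0.024  0.009 -0.087]
 [-0.011 -0.084 -0.996  1.086]
 [ 0.     0.     0.     1.   ]] 45.564320516173325
1826 (array([124, 191, 195, 177, 342, 412, 288,  86,  11,   0,   0,   0,   0,
         0,   0,   0]), array([0.01 , 0.013, 0.016, 0.019, 0.022, 0.025, 0.028, 0.031, 0.034,
       0.037, 0.04 , 0.043, 0.046, 0.049, 0.052, 0.055, 0.058]))
0.0003203419917530148
```

View pics/crop.png

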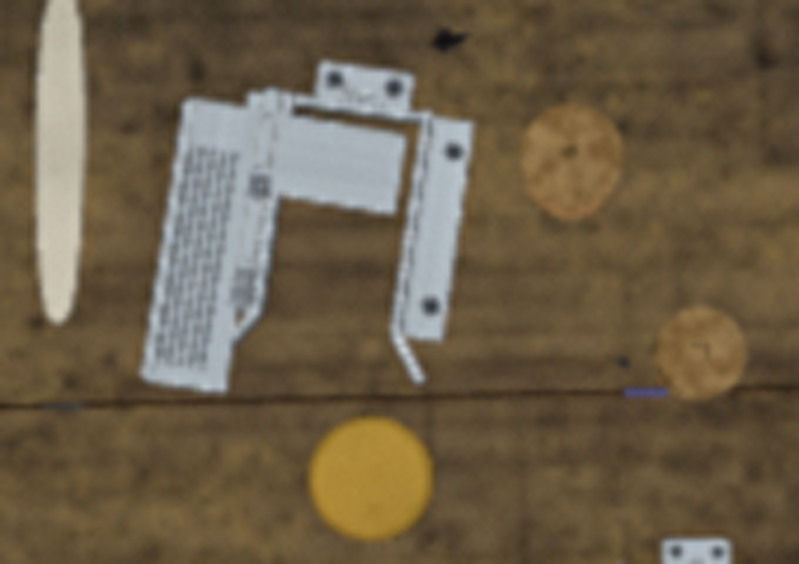

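The crop shows the thumb plate corners at (141,378), (186,97) and (228,391). The flap's free edge runs (393,213)–(406,136), the right flare tip is at (420,381), and the cake is at (371,478). I'll fit the waxer's pose by reprojection.

```bash
cat >> h.py <<'E'
def proj(c,P,T=None):
    T=c["extrinsics"] if T is None else T
    f=c["z_map"].shape[0]/2/np.tan(np.radians(c["fovy"])/2)
    q=(np.asarray(P)-T[:3,3])@T[:3,:3]; s=q[:,:2]/q[:,2:]; s=s*(1+c["k1"]*(s**2).sum(1,keepdims=True))
    return s*f+[c["cx"],c["cy"]]
def w2w(p,L):
    L=np.asarray(L,float); C,S=np.cos(p[2]),np.sin(p[2])
    return np.stack([p[0]+C*L[:,0]-S*L[:,1],p[1]+S*L[:,0]+C*L[:,1],L[:,2]],1)
E
python3 - <<'E'
from h import *
from scipy.optimize import least_squares
c=dict(np.load("top0.npz"))
L=np.array([[-15,-23.2,8],[22,-23.2,8],[-108,76.2,30],[22,76.2,30],[-108,39,23],[-90,-45,18],[-70,-30.5,18]])/1e3
px=np.array([[393,213],[406,136],[141,378],[186,97],[228,391],[422,382],[398,334]])
uv=(px+.5)/4.7-.5+[165,150]
r=least_squares(lambda p:(proj(c,w2w(p,L))-uv).ravel(),[.6,.02,0],loss="soft_l1")
print(r.x,np.degrees(r.x[2])); print((proj(c,w2w(r.x,L))-uv).round(2))
# wax circle: top face centre, z=.019
hsv=cv2.cvtColor(c["img"],cv2.COLOR_RGB2HSV); m=((hsv[...,1]>150)&(hsv[...,2]>120)).astype(np.uint8)
n,l,s,ce=cv2.connectedComponentsWithStats(m); i=l[251,244]
w=least_squares(lambda p:(proj(c,[[p[0],p[1],.017]])-ce[i]).ravel(),[.46,0]).x
C,S=np.cos(r.x[2]),np.sin(r.x[2]); d=w-r.x[:2]
print("wax",w,"in waxer",C*d[0]+S*d[1],-S*d[0]+C*d[1])
np.save("pose.npy",r.x)
E
```

```text
[ 0.60263854  0.0026415  -0.16490953] -9.448619934978685
[[ 0.5   0.12]
 [ 0.21 -0.22]
 [ 0.64  0.5 ]
 [ 0.44  0.13]
 [-0.09  0.35]
 [-1.   -0.45]
 [-1.24 -0.43]]
wax [ 0.46232695 -0.00478177] in waxer -0.1371893854749674 -0.030356548172467926
```

Residuals are 1 px or less (about 2 mm). The waxer is at (0.603, 0.003) with yaw −9.4°, and the cake is at waxer (−137, −30) mm. First I'll move to the cake's right with the gripper shut.

Emit:
servo_tool(
  series="1 -0.0371 -0.0393 0.0083 0 0 -1; 1 -0.074 -0.0787 0.0167 0 0 -2; 1 -0.111 -0.118 0.025 0 0 -3; 1 -0.1485 -0.157 0.033 0 0 -4; 1 -0.1856 -0.1967 0.042 0 0 -5; 1 -0.2228 -0.236 0.05 0 0 -6; 1 -0.26 -0.275 0.058 0 0 -7; 1 -0.297 -0.3147 0.067 0 0 -8; 1 -0.334 -0.354 0.075 0 0 -9; 1 -0.371 -0.393 0.083 0 0 -10; 1 -0.408 -0.433 0.092 0 0 -11; 1 -0.4455 -0.472 0.1 0 0 -11.55",
)

```text
time_s: 1.1
eef_pos: [0.394, 0.0777, 0.1799]
eef_rot: [0.0, 0.082, 0.997, 0.0]
wrist_force: [1.1, -0.5, -1.3]
opening: 0.004
grasp_force: 0.0
```

```bash
cat >> h.py <<'E'
from scipy.spatial.transform import Rotation as Ro
def state():
    o=ctrl.get_obs(); p=np.load("pose.npy"); q=o["eef_rot"]; R=Ro.from_quat(q[[1,2,3,0]]).as_matrix()
    C,S=np.cos(p[2]),np.sin(p[2]); d=o["eef_pos"][:2]-p[:2]
    w=np.array([C*d[0]+S*d[1],-S*d[0]+C*d[1]])*1e3
    print("t%.2f"%o["time_s"],"waxer xy",w.round(1),"z",(o["eef_pos"][2]*1e3).round(1),"tool-y yaw",np.degrees(np.arctan2(R[1,1],R[0,1])).round(2),"want",(90+np.degrees(p[2])).round(2),"zax",R[:,2].round(4),"open",round(o["opening"],3),"F",o["wrist_force"].round(1),"q6",o["q"].round(2))
    T=np.eye(4);T[:3,:3]=R;T[:3,3]=o["eef_pos"]; return o,T
E
python3 -c "
from h import *
state()"
```

```text
t1.10 waxer xy [-218.1   39.7] z 179.9 tool-y yaw 80.58 want 80.55 zax [ 5.e-04  0.e+00 -1.e+00] open 0.004 F [ 1.1 -0.5 -1.3] q6 [-0.1  -0.14  2.1   0.    1.18 -1.51]
```

Emit:
servo_tool(
  series="1 0 0 0 0 0 0; 1 0 0 0 0 0 0",
)

```text
time_s: 1.27
eef_pos: [0.3941, 0.0776, 0.1797]
eef_rot: [-0.001, 0.086, 0.996, 0.0]
wrist_force: [-0.7, 0.7, 0.4]
opening: -0.003
grasp_force: 0.0
```

```bash
python3 -c "
from h import *
state()"
```

```text
t1.27 waxer xy [-218.    39.7] z 179.7 tool-y yaw 80.19 want 80.55 zax [-1.3e-03  2.0e-04 -1.0e+00] open -0.003 F [-0.7  0.7  0.4] q6 [-0.1  -0.14  2.1   0.    1.18 -1.5 ]
```

Run:
```python
from h import *
o,T=state(); c=ctrl.camera("wrist"); np.savez("wr0.npz",Tt=T,**c); cv2.imwrite("pics/wr0.png",c["img"][:,:,::-1]); print(c["T_tool_cam"].round(3),c["fovy"])
```

```text
t1.27 waxer xy [-218.    39.7] z 179.7 tool-y yaw 80.19 want 80.55 zax [-1.3e-03  2.0e-04 -1.0e+00] open -0.003 F [-0.7  0.7  0.4] q6 [-0.1  -0.14  2.1   0.    1.18 -1.5 ]
[[-0.    -0.96  -0.28   0.071]
 [ 1.     0.    -0.001 -0.002]
 [ 0.001 -0.28   0.96  -0.118]
 [ 0.     0.     0.     1.   ]] 65.97962365707585
```

View pics/wr0.png

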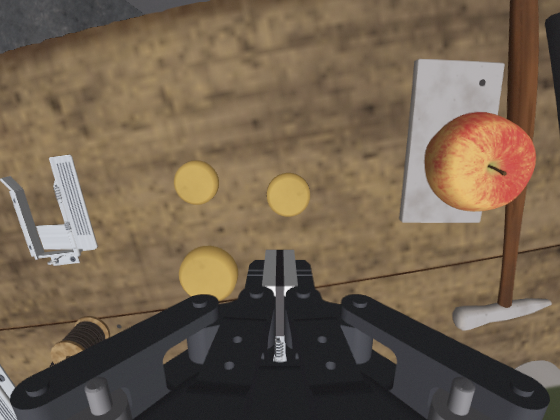

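The wrist view looks back toward the robot, with the fingertips at (280,255). The two small cakes at (197,182) and (288,194) let me cross-check the two cameras.

Run:
```python
from h import *
c=dict(np.load("wr0.npz")); Tt=c["Tt"]; P=cloud(c,Tt@c["T_tool_cam"]); Pt=cloud(c,c["T_tool_cam"])
hsv=cv2.cvtColor(c["img"],cv2.COLOR_RGB2HSV); m=((hsv[...,0]>15)&(hsv[...,0]<30)&(hsv[...,1]>120)&(hsv[...,2]>130)).astype(np.uint8)
n,l,s,ce=cv2.connectedComponentsWithStats(m)
for u,v in((197,182),(288,194),(208,273)):
    i=l[v,u]; Q=P[l==i]; print(ce[i],s[i,4],np.nanmedian(Q,0).round(4),np.nanmin(Q,0).round(4),np.nanmax(Q,0).round(4))
for v in(248,252,258,265,275,285): print(v,[Pt[v,u].round(4).tolist() for u in(255,270,280,290,305)])
```

```text
[195.58098361 182.42229508] 1525 [0.3684 0.0034 0.0126] [ 3.492e-01 -2.160e-02 -3.000e-04] [0.3907 0.022  0.0151]
[287.85819398 194.56053512] 1495 [0.3937 0.0835 0.0126] [3.751e-01 6.280e-02 2.000e-04] [0.4151 0.1031 0.0154]
[207.84904863 272.9564482 ] 2365 [ 0.4562 -0.0043  0.0179] [ 0.3775 -0.0428 -0.0016] [0.4973 0.054  0.1999]
248 [[-0.0565, -0.0262, 0.1794], [-0.057, -0.0113, 0.1806], [-0.056, -0.0013, 0.1783], [-0.0564, 0.0086, 0.1792], [-0.0561, 0.0234, 0.1786]]
252 [[-0.0603, -0.0262, 0.1783], [0.011, -0.0061, 0.0176], [0.0111, -0.0015, 0.0175], [0.0108, 0.003, 0.018], [-0.061, 0.0237, 0.1799]]
258 [[nan, nan, nan], [0.0112, -0.0059, 0.0109], [0.0107, -0.0015, 0.0119], [0.0111, 0.0028, 0.0111], [-0.0671, 0.0237, 0.1789]]
265 [[0.0069, -0.0126, 0.0126], [0.0112, -0.0057, 0.004], [0.011, -0.0015, 0.0045], [0.011, 0.0026, 0.0044], [0.0072, 0.0095, 0.0121]]
275 [[0.0065, -0.012, 0.004], [0.0106, -0.0055, -0.0036], [0.0114, -0.0016, -0.0051], [0.0108, 0.0024, -0.004], [0.0067, 0.0089, 0.0038]]
285 [[0.007, -0.0113, -0.0051], [0.011, -0.0052, -0.0121], [0.0104, -0.0016, -0.011], [0.0106, 0.0021, -0.0113], [0.0062, 0.0084, -0.0037]]
```

Emit:
servo_tool(
  series="1 -0.020 -0.034 0.02 0 0 0; 1 -0.041 -0.068 0.04 0 0 0; 1 -0.061 -0.101 0.06 0 0 0; 1 -0.081 -0.135 0.08 0 0 0; 1 -0.081 -0.135 0.08 0 0 0",
)

```text
time_s: 1.73
eef_pos: [0.4522, -0.0684, 0.0981]
eef_rot: [-0.001, 0.082, 0.997, -0.0]
wrist_force: [-1.1, -0.1, -0.4]
opening: 0.0
grasp_force: 0.0
```

```bash
python3 -c "
from h import *
state()"
```

```text
t1.73 waxer xy [-136.7  -94.7] z 98.1 tool-y yaw 80.56 want 80.55 zax [-1.4e-03 -2.0e-04 -1.0e+00] open 0.0 F [-1.1 -0.1 -0.4] q6 [-0.41  0.14  2.02 -0.    0.99 -1.82]
```

Both cameras agree to 2–3 mm. Next I lower beside the cake and push it left by about 30 mm.

Emit:
servo_tool(
  series="1 0 0 0.03 0 0 0; 1 0 0 0.055 0 0 0; 1 0 0 0.065 0 0 0; 1 0 0.012 0.065 0 0 0; 1 0 0.018 0.065 0 0 0; 1 0 0.024 0.065 0 0 0; 1 0 0.03 0.065 0 0 0; 1 0 0.036 0.065 0 0 0; 1 0 0.042 0.065 0 0 0; 1 0 0.047 0.065 0 0 0; 1 0 0.05 0.065 0 0 0; 1 0 0.052 0.065 0 0 0",
)

```text
time_s: 2.73
eef_pos: [0.4607, -0.0155, 0.0356]
eef_rot: [0.001, 0.082, 0.997, -0.0]
wrist_force: [-1.1, -3.5, 4.9]
opening: 0.001
grasp_force: 2.1
```

Emit:
servo_tool(
  series="1 0 0 0 0 0 0; 1 0 -0.005 0 0 0 0; 1 0.01 -0.02 -0.02 0 0 0; 0.3 0.04 -0.03 -0.06 0 0 0; 0.3 0.08 -0.03 -0.06 0 0 0; 0.3 0.10 -0.01 -0.06 0 0 0; 0.3 0.11 0.02 -0.06 0 0 0; 0.3 0.11 0.05 -0.06 0 0 0; 0.3 0.11 0.078 -0.06 0 0 0; 0.3 0.11 0.078 -0.06 0 0 0; 0.3 0.11 0.078 -0.06 0 0 0",
)

```text
time_s: 3.65
eef_pos: [0.364, 0.0803, 0.0949]
eef_rot: [-0.0, 0.081, 0.997, 0.0]
wrist_force: [0.8, 0.1, -0.0]
opening: 0.347
grasp_force: 0.0
```

```bash
cat > look.py <<'E'
from h import *
import sys
from scipy.optimize import least_squares
o,T=state(); n=sys.argv[1]; c=ctrl.camera("top"); np.savez(f"top{n}.npz",**c)
hsv=cv2.cvtColor(c["img"],cv2.COLOR_RGB2HSV); m=((hsv[...,0]>15)&(hsv[...,0]<30)&(hsv[...,1]>150)&(hsv[...,2]>120)).astype(np.uint8)
nn,l,s,ce=cv2.connectedComponentsWithStats(m); p=np.load("pose.npy")
for i in range(1,nn):
    if s[i,4]>80 and 180<ce[i][0]<270 and 150<ce[i][1]<310:
        w=least_squares(lambda q:(proj(c,[[q[0],q[1],.017]])-ce[i]).ravel(),[.46,0]).x
        C,S=np.cos(p[2]),np.sin(p[2]); d=(w-p[:2])*1e3
        print("yellow px",ce[i].round(1),s[i,2:],"waxer",np.round([C*d[0]+S*d[1],-S*d[0]+C*d[1]],1))
cr=c["img"][145:320,165:335,::-1]; cv2.imwrite(f"pics/t{n}.png",cv2.resize(cr,None,fx=3.4,fy=3.4,interpolation=cv2.INTER_CUBIC))
c=ctrl.camera("wrist"); np.savez(f"wr{n}.npz",Tt=T,**c); cv2.imwrite(f"pics/w{n}.png",c["img"][:,:,::-1])
E
python3 look.py 1
```

```text
t3.65 waxer xy [-248.2   37.4] z 94.9 tool-y yaw 80.71 want 80.55 zax [-8.e-04  1.e-04 -1.e+00] open 0.347 F [ 0.8  0.1 -0. ] q6 [-0.1  -0.05  2.22  0.    0.97 -1.51]
yellow px [228.9 248.9] [ 27  27 545] waxer [-136.4    1.1]
yellow px [201.8 282.8] [ 18  18 250] waxer [-215.5   47.6]
yellow px [239.6 294.7] [ 18  19 272] waxer [-228.9  -35.7]
```

The cake is now at waxer (−136, +1), so it's lined up. I'll open to a gap of about 55 mm, move behind it while staying high, and measure the fingertips.

Emit:
servo_tool(
  series="-0.29 -0.02 -0.003 0 0 0 0; -0.29 -0.04 -0.003 0 0 0 0; -0.29 -0.064 -0.003 0 0 0 0; -0.29 -0.064 -0.003 0 0 0 0; -0.29 -0.064 -0.003 0 0 0 0",
)

```text
time_s: 4.17
eef_pos: [0.4276, 0.0645, 0.0949]
eef_rot: [-0.0, 0.084, 0.996, -0.0]
wrist_force: [-0.9, 0.4, -0.4]
opening: 0.644
grasp_force: 0.0
```

```bash
python3 look.py 2
python3 - <<'E'
from h import *
c=dict(np.load("wr2.npz")); P=cloud(c,c["T_tool_cam"])
m=(P[...,2]>0.0)&(P[...,2]<.045)&(abs(P[...,1])<.06)&(P[...,0]>-.015)&(P[...,0]<.02)
for s in(-1,1):
    k=m&(np.sign(P[...,1])==s); Q=P[k]; print(s,len(Q),np.percentile(Q,[1,50,99],axis=0).round(4).tolist())
E
```

```text
t4.17 waxer xy [-182.8   32.3] z 94.9 tool-y yaw 80.39 want 80.55 zax [-7.e-04 -0.e+00 -1.e+00] open 0.644 F [-0.9  0.4 -0.4] q6 [-0.13  0.09  2.08 -0.    0.97 -1.53]
yellow px [229.9 248.7] [ 26  27 504] waxer [-135.5   -0.9]
yellow px [239.6 294.8] [ 18  19 273] waxer [-229.   -35.7]
-1 831 [[-0.0105, -0.0426, 0.0002], [0.0071, -0.0297, 0.008], [0.0114, -0.0291, 0.0196]]
1 829 [[-0.0105, 0.0253, 0.0001], [0.007, 0.0261, 0.0079], [0.0113, 0.0391, 0.0198]]
```

View pics/w2.png

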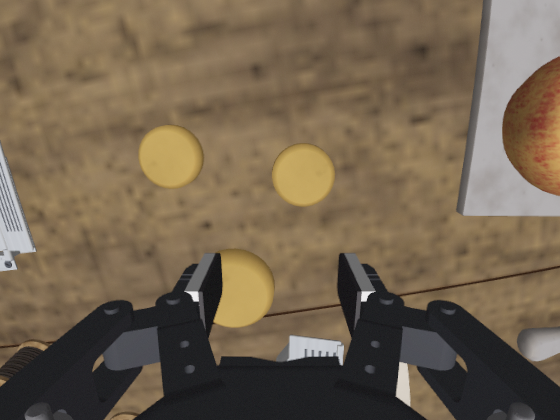

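The wrist view shows the cake at (235,288), ahead of the right-hand finger, with clear bench between the fingers. I'll compare tip positions shut and now.

Run:
```python
from h import *
for n in("wr0","wr1","wr2"):
    c=dict(np.load(n+".npz")); P=cloud(c,c["T_tool_cam"])
    m=(P[...,2]<.045)&(abs(P[...,1])<.06)&(P[...,0]>.0095)&(P[...,0]<.0125)
    Q=P[m]; print(n,len(Q),np.percentile(Q[:,2],[0,50,98,99.5,100]).round(4))
    m=(P[...,2]<.045)&(P[...,2]>0)&(abs(P[...,1])<.06)&(P[...,0]>-.015)&(P[...,0]<.02)
    Q=P[m]; print(np.percentile(Q[:,2],[50,98,99.5,100]).round(4))
```

```text
wr0 21521 [-0.0701 -0.0528  0.0055  0.0164  0.0211]
[0.0085 0.0197 0.0204 0.0211]
wr1 21269 [-0.0725 -0.0544  0.0063  0.0167  0.0209]
[0.0093 0.0216 0.0231 0.0251]
wr2 19079 [-0.0724 -0.0545  0.0052  0.014   0.0181]
[0.008  0.0193 0.0204 0.0214]
```

The tips are about 21–23 mm ahead of the TCP at this opening. If the gripper comes in low, the press finger would hit the end of the thumb plate. So I'll first push the cake with the gripper shut to about x = −54, short of the flap, and then come down on the plate from above.

Emit:
servo_tool(
  series="1 0 -0.016 0 0 0 0; 1 0 -0.032 0 0 0 0; 1 0 -0.032 0.01 0 0 0; 1 0 -0.032 0.035 0 0 0; 1 0 -0.032 0.055 0 0 0; 1 0 -0.032 0.061 0 0 0; 1 -0.006 -0.032 0.061 0 0 0; 1 -0.012 -0.032 0.061 0 0 0; 1 -0.018 -0.032 0.061 0 0 0; 1 -0.024 -0.032 0.061 0 0 0; 1 -0.03 -0.032 0.061 0 0 0; 1 -0.036 -0.032 0.061 0 0 0",
)

```text
time_s: 5.27
eef_pos: [0.4586, 0.0284, 0.0348]
eef_rot: [0.001, 0.082, 0.997, -0.0]
wrist_force: [-1.3, 0.5, 0.4]
opening: 0.002
grasp_force: 0.4
```

```bash
python3 look.py 3
```

```text
t5.27 waxer xy [-146.3    1.7] z 34.8 tool-y yaw 80.54 want 80.55 zax [ 1.2e-03 -2.0e-04 -1.0e+00] open 0.002 F [-1.3  0.5  0.4] q6 [-0.2   0.27  2.03 -0.    0.84 -1.6 ]
yellow px [231.9 225.9] [ 21   9 116] waxer [-86.9   2.1]
yellow px [201.1 286.5] [ 18  12 163] waxer [-223.5   47.8]
yellow px [242.6 295.5] [ 13  19 168] waxer [-229.6  -42.2]
```

Emit:
servo_tool(
  series="1 -0.006 -0.001 0 0 0 0; 1 -0.012 -0.001 0 0 0 0; 1 -0.018 -0.001 0 0 0 0; 1 -0.024 -0.001 0 0 0 0; 1 -0.03 -0.001 0 0 0 0; 1 -0.036 -0.001 0 0 0 0; 1 -0.042 -0.001 0 0 0 0; 1 -0.047 -0.001 0 0 0 0; 1 -0.05 -0.001 0 0 0 0; 1 -0.052 -0.001 0 0 0 0; 1 -0.052 -0.001 0 0 0 0",
)

```text
time_s: 6.28
eef_pos: [0.5089, 0.0189, 0.0341]
eef_rot: [0.0, 0.083, 0.997, -0.0]
wrist_force: [0.6, -0.3, -0.3]
opening: -0.003
grasp_force: 0.0
```

Emit:
servo_tool(
  series="1 0.01 0 0 0 0 0; 1 0.02 0 -0.02 0 0 0; 1 0.05 0 -0.05 0 0 0; -0.29 0.09 0 -0.06 0 0 0; -0.29 0.13 0 -0.06 0 0 0; -0.29 0.15 0 -0.06 0 0 0; -0.29 0.15 0 -0.06 0 0 0",
)

```text
time_s: 6.87
eef_pos: [0.3545, 0.0452, 0.0927]
eef_rot: [-0.002, 0.082, 0.997, 0.0]
wrist_force: [0.1, -0.5, 0.3]
opening: 0.563
grasp_force: 0.0
```

```bash
python3 look.py 4
```

```text
t6.87 waxer xy [-251.7    1.3] z 92.7 tool-y yaw 80.59 want 80.55 zax [-0.0046  0.001  -1.    ] open 0.563 F [ 0.1 -0.5  0.3] q6 [-0.21 -0.08  2.26 -0.    0.97 -1.62]
yellow px [234.9 211.3] [ 26  26 526] waxer [-55.    0.3]
yellow px [201.5 283.2] [ 18  19 264] waxer [-216.4   48.2]
yellow px [239.7 294.7] [ 18  19 269] waxer [-228.9  -35.8]
```

View pics/t4.png

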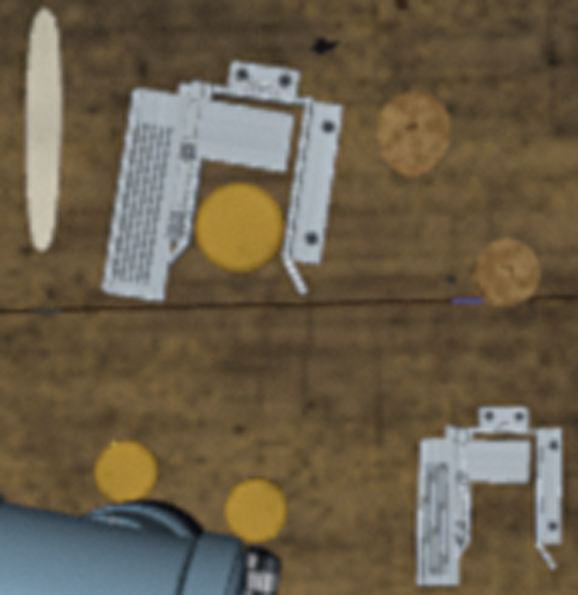

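The cake is inside the channel at (238,226), just short of the closed flap, and the spools and folder haven't moved. Next I go above the plate and descend.

Emit:
servo_tool(
  series="-0.29 -0.03 0.01 0 0 0 0; -0.29 -0.065 0.02 0 0 0 0; -0.29 -0.1 0.032 0 0 0 0; -0.29 -0.13 0.032 0 0 0 0; -0.29 -0.15 0.032 0 0 0 0; -0.29 -0.15 0.032 0 0 0 0; -0.29 -0.15 0.032 0.02 0 0 0; -0.29 -0.15 0.032 0.034 0 0 0; -0.29 -0.15 0.032 0.034 0 0 0",
)

```text
time_s: 7.72
eef_pos: [0.5114, 0.0507, 0.0571]
eef_rot: [-0.003, 0.083, 0.997, 0.0]
wrist_force: [-1.0, 0.2, -0.6]
opening: 0.649
grasp_force: 0.0
```

```bash
python3 -c "
from h import *
state()"
```

```text
t7.72 waxer xy [-97.9  32.4] z 57.1 tool-y yaw 80.52 want 80.55 zax [-5.6e-03  7.0e-04 -1.0e+00] open 0.649 F [-1.   0.2 -0.6] q6 [-0.13  0.33  1.89 -0.    0.93 -1.54]
```

Emit:
servo_tool(
  series="-0.29 0.004 0.001 0 0 0 0; -0.29 0.004 0.001 0.004 0 0 0; -0.29 0.004 0.001 0.008 0 0 0; -0.29 0.004 0.001 0.012 0 0 0; -0.29 0.004 0.001 0.015 0 0 0; -0.29 0.004 0.001 0.018 0 0 0; -0.29 0.004 0.001 0.02 0 0 0; -0.29 0.004 0.001 0.02 0 0 0; -0.29 0.004 0.001 0.02 0 0 0",
)

```text
time_s: 8.47
eef_pos: [0.5106, 0.0524, 0.0405]
eef_rot: [0.001, 0.083, 0.997, 0.0]
wrist_force: [1.1, 3.6, 5.2]
opening: 0.644
grasp_force: 2.7
```

Run:
```python
from h import *
o,T=state(); c=ctrl.camera("scene"); P=cloud(c); np.savez("sc5.npz",**c)
cr=c["img"][150:290,190:330,::-1]; cv2.imwrite("pics/s5.png",cv2.resize(cr,None,fx=4,fy=4,interpolation=cv2.INTER_CUBIC))
```

```text
t8.47 waxer xy [-99.   33.9] z 40.5 tool-y yaw 80.53 want 80.55 zax [ 1.2e-03  3.0e-04 -1.0e+00] open 0.644 F [1.1 3.6 5.2] q6 [-0.13  0.36  1.89  0.    0.89 -1.54]
```

View pics/s5.png

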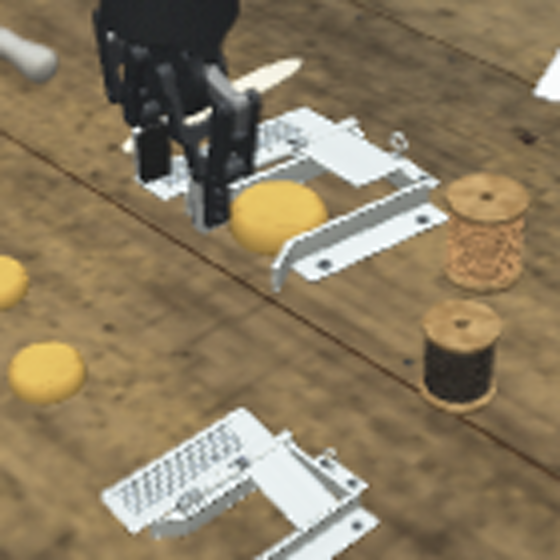

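The fingertip is on the plate (5 N) and the flap is starting to open, with the pusher standing right behind the cake. I'll press further.

Emit:
servo_tool(
  series="-0.29 0 0 0.0015 0 0 0; -0.29 0 0 0.003 0 0 0; -0.29 0 0 0.0045 0 0 0; -0.29 0 0 0.005 0 0 0; -0.29 0 0 0.005 0 0 0; -0.29 0 0 0.005 0 0 0",
)

```text
time_s: 9.02
eef_pos: [0.5105, 0.0517, 0.0356]
eef_rot: [0.001, 0.082, 0.997, -0.0]
wrist_force: [1.1, 1.1, 6.6]
opening: 0.643
grasp_force: 3.2
```

```bash
cat > flap.py <<'E'
from h import *
from scipy.optimize import minimize_scalar
o,T=state(); p=np.load("pose.npy"); C,S=np.cos(p[2]),np.sin(p[2])
for n in("scene","top"):
    c=ctrl.camera(n); P=cloud(c).reshape(-1,3); d=P-[p[0],p[1],0]
    x=C*d[:,0]+S*d[:,1]; y=-S*d[:,0]+C*d[:,1]; I=c["img"].reshape(-1,3).astype(int)
    k=(x>-.013)&(x<.02)&(y>-.028)&(y<.03)&(d[:,2]>.005)&(d[:,2]<.09)&(I.min(1)>90)
    if k.sum()>20:
        A=np.polyfit(y[k],d[k,2],1); print(n,k.sum(),"flap angle ~",(np.arctan(-A[0])+.24).round(3),"maxz",np.percentile(d[k,2],98).round(4),"z@y0",A[1].round(4))
    if n=="scene": cv2.imwrite("pics/sf.png",cv2.resize(c["img"][150:290,190:330,::-1],None,fx=4,fy=4,interpolation=cv2.INTER_CUBIC))
E
python3 flap.py
```

```text
t9.02 waxer xy [-98.9  33.3] z 35.6 tool-y yaw 80.54 want 80.55 zax [ 1.1e-03 -7.0e-04 -1.0e+00] open 0.643 F [1.1 1.1 6.6] q6 [-0.13  0.37  1.89 -0.    0.88 -1.54]
scene 135 flap angle ~ 0.647 maxz 0.041 z@y0 0.0324
top 364 flap angle ~ 0.528 maxz 0.0421 z@y0 0.0348
```

The flap stands at about 0.6 rad with 6.6 N on it. Now I slide forward, pushing the cake under it.

Emit:
servo_tool(
  series="-0.29 -0.005 0 0 0 0 0; -0.29 -0.01 0 0 0 0 0; -0.29 -0.015 0 0 0 0 0; -0.29 -0.02 0 0 0 0 0; -0.29 -0.025 0 0 0 0 0; -0.29 -0.03 0 0 0 0 0; -0.29 -0.035 0 0 0 0 0; -0.29 -0.04 0 0 0 0 0; -0.29 -0.045 0 0 0 0 0; -0.29 -0.05 0 0 0 0 0; -0.29 -0.053 0 0 0 0 0; -0.29 -0.053 0 0 0 0 0",
)

```text
time_s: 10.12
eef_pos: [0.561, 0.0437, 0.0347]
eef_rot: [-0.002, 0.082, 0.997, 0.0]
wrist_force: [-2.7, 2.7, 5.4]
opening: 0.644
grasp_force: 3.3
```

```bash
python3 flap.py
```

```text
t10.12 waxer xy [-47.8  33.7] z 34.7 tool-y yaw 80.56 want 80.55 zax [-3.4e-03  4.0e-04 -1.0e+00] open 0.644 F [-2.7  2.7  5.4] q6 [-0.13  0.45  1.76 -0.    0.93 -1.54]
scene 204 flap angle ~ 0.392 maxz 0.0432 z@y0 0.0246
top 160 flap angle ~ 0.154 maxz 0.0448 z@y0 0.0391
```

View pics/sf.png

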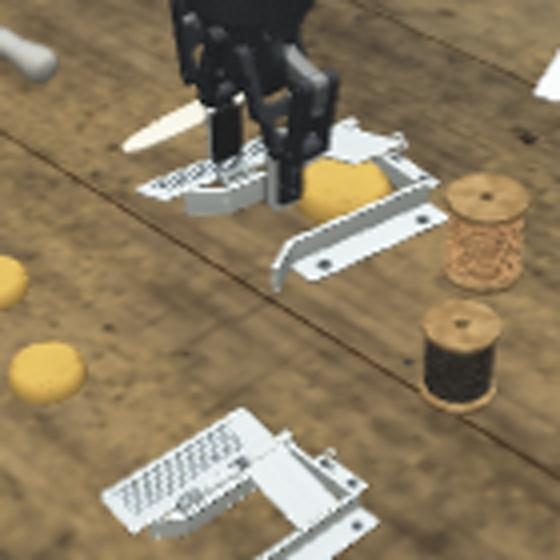

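The flap is still up and the cake is partly under it. I'll ease on until it reaches the stop, watching the force.

Emit:
servo_tool(
  series="-0.29 -0.0015 0 0 0 0 0; -0.29 -0.003 0 0 0 0 0; -0.29 -0.0045 0 0 0 0 0; -0.29 -0.006 0 0 0 0 0; -0.29 -0.007 0 0 0 0 0; -0.29 -0.007 0 0 0 0 0",
)

```text
time_s: 10.72
eef_pos: [0.5673, 0.0427, 0.0345]
eef_rot: [-0.002, 0.082, 0.997, 0.0]
wrist_force: [-3.9, 3.8, 6.0]
opening: 0.643
grasp_force: 3.6
```

Emit:
servo_tool(
  series="-0.29 -0.001 0 0 0 0 0; -0.29 -0.001 0 0 0 0 0; -0.29 -0.001 0 0 0 0 0",
)

```text
time_s: 10.97
eef_pos: [0.5681, 0.0426, 0.0345]
eef_rot: [-0.002, 0.082, 0.997, 0.0]
wrist_force: [-4.8, 3.8, 6.2]
opening: 0.645
grasp_force: 3.6
```

Emit:
servo_tool(
  series="-0.29 -0.001 0 0 0 0 0; -0.29 -0.001 0 0 0 0 0; -0.29 -0.001 0 0 0 0 0",
)

```text
time_s: 11.22
eef_pos: [0.569, 0.0425, 0.0345]
eef_rot: [-0.002, 0.082, 0.997, 0.0]
wrist_force: [-4.9, 4.4, 6.7]
opening: 0.645
grasp_force: 3.7
```

Emit:
servo_tool(
  series="-0.29 -0.001 0 0 0 0 0; -0.29 -0.001 0 0 0 0 0; -0.29 -0.001 0 0 0 0 0",
)

```text
time_s: 11.47
eef_pos: [0.5693, 0.0424, 0.0344]
eef_rot: [-0.003, 0.082, 0.997, 0.0]
wrist_force: [-7.6, 3.5, 8.1]
opening: 0.645
grasp_force: 5.2
```

Emit:
servo_tool(
  series="-0.29 -0.001 0 0 0 0 0; -0.29 -0.001 0 0 0 0 0; -0.29 -0.001 0 0 0 0 0",
)

```text
time_s: 11.72
eef_pos: [0.5696, 0.0424, 0.0343]
eef_rot: [-0.004, 0.082, 0.997, 0.0]
wrist_force: [-9.4, 3.1, 10.3]
opening: 0.645
grasp_force: 6.4
```

```bash
python3 flap.py
```

```text
t11.72 waxer xy [-39.1  33.8] z 34.3 tool-y yaw 80.56 want 80.55 zax [-0.008  0.001 -1.   ] open 0.645 F [-9.4  3.1 10.3] q6 [-0.13  0.47  1.74 -0.    0.94 -1.54]
scene 208 flap angle ~ 0.367 maxz 0.0439 z@y0 0.0237
top 153 flap angle ~ 0.226 maxz 0.0465 z@y0 0.0391
```

The cake has reached the stop: force is rising, motion has stopped, and the TCP is at −39 as predicted. I'll back off slightly and then lift, so the flap comes down.

Emit:
servo_tool(
  series="-0.29 0.002 0 0 0 0 0; -0.29 0.006 0 0 0 0 0; -0.29 0.008 0 0 0 0 0; -0.29 0.008 0 -0.006 0 0 0; -0.29 0.008 0 -0.012 0 0 0; -0.29 0.008 0 -0.02 0 0 0; -0.29 0.008 0 -0.04 0 0 0; -0.29 0.02 0 -0.08 0 0 0; -0.29 0.06 0 -0.1 0 0 0; -0.29 0.1 0 -0.12 0 0 0; -0.29 0.14 0 -0.12 0 0 0; -0.29 0.16 0 -0.12 0 0 0",
)

```text
time_s: 12.82
eef_pos: [0.4115, 0.0683, 0.1555]
eef_rot: [-0.001, 0.082, 0.997, -0.0]
wrist_force: [1.0, -0.5, -0.1]
opening: 0.644
grasp_force: 0.0
```

Emit:
servo_tool(
  series="-0.29 0.02 0 0 0 0 0; -0.29 0.03 0 0 0 0 0; -0.29 0.03 0 0 0 0 0",
)

```text
time_s: 13.07
eef_pos: [0.3836, 0.0731, 0.1548]
eef_rot: [-0.001, 0.082, 0.997, -0.0]
wrist_force: [0.8, -0.1, 0.1]
opening: 0.646
grasp_force: 0.0
```

```bash
python3 look.py 6; python3 flap.py
python3 - <<'E'
import cv2,numpy as np
a=cv2.imread("pics/t6.png");b=cv2.imread("pics/sf.png");h=460
f=lambda i:cv2.resize(i,None,fx=390/i.shape[1],fy=390/i.shape[1])
a,b=f(a),f(b);m=min(len(a),len(b));cv2.imwrite("pics/fin.png",np.hstack([a[:m],b[:m]]))
E
```

```text
t13.07 waxer xy [-227.7   33.5] z 154.8 tool-y yaw 80.57 want 80.55 zax [-1.7e-03 -4.0e-04 -1.0e+00] open 0.646 F [ 0.8 -0.1  0.1] q6 [-0.12 -0.12  2.14 -0.    1.13 -1.52]
yellow px [203.5 278.8] [16 14 95] waxer [-206.7   45.3]
yellow px [239.6 294.7] [ 18  19 270] waxer [-228.9  -35.7]
t13.17 waxer xy [-224.8   33.5] z 155.5 tool-y yaw 80.53 want 80.55 zax [ 1.1e-03 -5.0e-04 -1.0e+00] open 0.645 F [ 0.4 -0.1  0.6] q6 [-0.12 -0.12  2.14 -0.    1.12 -1.52]
scene 207 flap angle ~ 0.201 maxz 0.0231 z@y0 0.0206
top 388 flap angle ~ 0.212 maxz 0.0256 z@y0 0.0212
```

View pics/fin.png

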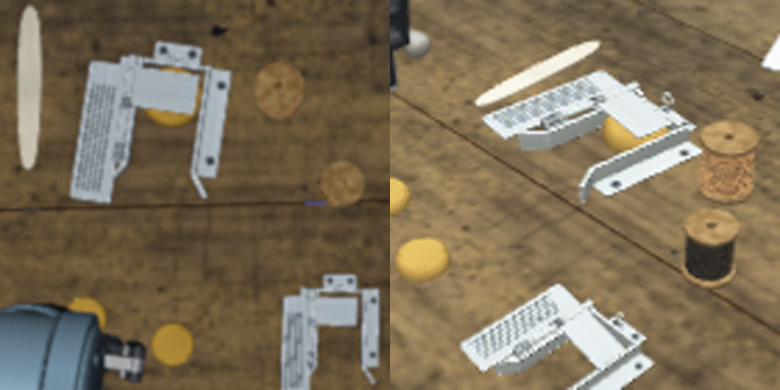

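The flap rests on the cake at 0.21 rad and nothing else has moved. One numeric check that the cake is fully home.

Run:
```python
from h import *
p=np.load("pose.npy"); C,S=np.cos(p[2]),np.sin(p[2])
for n in("top4","top6"):
    c=dict(np.load(n+".npz")); a,b=rays(c); T=c["extrinsics"]
    D=np.stack([a,b,np.ones_like(a)],-1)@T[:3,:3].T; X=T[:3,3]+D*((.018-T[2,3])/D[...,2:])
    d=X-[p[0],p[1],0]; x=(C*d[...,0]+S*d[...,1])*1e3; y=(-S*d[...,0]+C*d[...,1])*1e3
    h=cv2.cvtColor(c["img"],cv2.COLOR_RGB2HSV); m=(h[...,0]>15)&(h[...,0]<30)&(h[...,1]>130)&(h[...,2]>100)&(abs(y)<32)&(x>-100)&(x<40)
    k=m&(abs(y)<8); print(n,m.sum(),"x min/max near centreline",np.sort(x[k])[[0,3,6,-6,-3,-1]].round(1))
    e=[]
    for y0 in range(-24,25,3):
        s=m&(abs(y-y0)<2)&(x<(-16 if n=="top6" else -60)); 
        if s.any(): e.append((y0,x[s].min().round(1)+np.sqrt(29**2-y0**2)))
    print("centre est",np.median([v for _,v in e]).round(1))
```

```text
top4 566 x min/max near centreline [-83.4 -82.5 -81.6 -28.4 -27.5 -26.5]
centre est -54.6
top6 119 x min/max near centreline [-28.7 -27.8 -26.8  25.   25.6  26.2]
centre est 0.5
```

The same estimate put the cake at −54.6 mm before the last push, against a measured −55.0. It now gives +0.5 mm, so the cake is home. Handing in.

```bash
python3 -c "
from bench import ctrl
print(ctrl.hand_in())"
```

```text
the job is handed in; nothing more can be done
None
```

The largest wax cake is home against the back stop (within about 0.5 mm by camera) with the flap resting on it at about 0.21 rad. The spools and folder look unmoved in the camera views, and I handed it in at about 13 s.

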